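Slide a bisque tile out over the end of the ware ledge

TASK

Get the rectangular fired tile ready for its end edge to be waxed: using only pushes of the fingertips, with the tile staying flat on the wooden ledge, slide it out over the end of the ledge nearest to it until about a third of its length (35 mm) sticks out past the end, its long side flush against the ledge's back rail. Do not pick the tile up or tip it, leave the round disc, the stamp and everything else where they stand, and finish with the robot clear.

Things in the scene. Friction and masses are not known exactly. Their poses are not given: they have to be found in the camera images.
- ledge: Fixed pale wooden ledge, 500 mm long (its y), on two blocks; flat surface 50 mm above the table. Origin at table level under its middle; x points away from the robot, z up. Surface from x = -85 mm (open front edge) to +55 mm, the face of the back rail (25 mm thick, top 66 mm above the table, full length). Both ends (y = +250, -250 mm) are open. Turned by up to 15 degrees.
- ledge_end_left (a point): Point on the ledge's upper surface at its left end edge (ledge x = 0, y = +250 mm); axes as the ledge's.
- ledge_end_right (a point): Point on the ledge's upper surface at its right end edge (ledge x = 0, y = -250 mm); axes as the ledge's.
- tile_center (a point): Centre (half-way up) of the loose rectangular greyish-beige bisque tile, about 0.12 kg, 70 mm (its x) by 110 mm (its y) by 8 mm (z up). Starts flat on the left or right half of the ledge, wholly on it, 1 to 5 cm short of the rail, its long side within 9 degrees of the ledge's length. Flush with the rail, its centre is at ledge x = +20 mm. It slides easily.
- tile: The same rectangular tile; origin at the centre of its underside.
- disc: Round disc of the same bisque, 80 mm across, 8 mm thick, loose, lying on the other half of the ledge; to be left alone. Origin at the centre of its underside.
- stamp: Turned wooden stamp, 26 mm across, 45 mm tall, loose, standing on the ledge near its middle, between tile and disc; to be left alone. Origin at the centre of its foot.
- ring: Wooden ring, 72 mm across, 18 mm high, loose on the table in front of the ledge; leave alone. Origin at the centre of its underside.
- jar: Lidded glass jar, 72 mm across, 85 mm tall, loose on the table behind the ledge; leave alone. Origin at the centre of its underside.
- bowl: White bowl, 130 mm across, 55 mm tall, loose on the table behind the ledge; leave alone. Origin at the centre of its underside.
- mug: Mug with a handle, 76 mm across, 85 mm tall, loose on the table to the left of the ledge; leave alone. Origin at the centre of its underside.
- rib: Flat wooden potter's rib (small rectangular scraper), 60 x 100 x 5 mm, loose, on the table to the right of the ledge; leave alone. Origin at the centre of its underside.
Things that resemble listed ones, but are neither listed nor needed, are in the scene too. Leave any red or yellow look-alike of the tile alone.

How it is judged:
By the outcome, as a careful person would: the job done as asked, in the order asked, and still so for the second after the job is handed in, with the robot touching nothing.
It also fails if it takes over 43 s, if anything falls off the work surface, if the arm or the gripper's body presses on something with over 40 N, if the wrist force passes 120 N, or if a joint passes its speed limit or range.

ROBOT

A 7-joint arm with a two-finger parallel gripper is mounted at the origin on the work surface. World frame = base frame: x ahead of the robot, y to its left, z up, the work surface at z = 0. Lengths are in m, angles in rad, forces in N, time in s.
With the tool pointing down it reaches from about 0.425 to 0.875 m from the base axis. Payload 4.7 kg.
Tool frame: the origin (TCP) lies on the centre line of the jaws, within the pads' length; the fingertips stand 22 mm ahead of it and the grasp point (between the pads) lies 3 mm ahead of it; z points along the fingers, y is the direction in which the jaws open and shut (so a half turn about z gives the same grasp; the last joint's range is limited). The gripper opens to 87 mm and grips with 3 to 60 N. Pads are 19 mm wide; open, the fingers measure 117 mm over their backs; the gripper's body (75 mm by 190 mm) begins 51 mm behind the grasp point.
Start: joints at [1.287, 0.321, -0.07, 1.45, 0.023, 1.371, -0.057], TCP at [0.191, -0.621, 0.245] pointing down, gripper open.
Joint ranges: [-2.86, 2.86], [-0.3, 2.09], [-1.38, 1.24], [0.06, 2.45], [-1.56, 4.7], [0.09, 2.05], [-2.69, 2.69]. Speed limits (rad/s): [2.57, 2.57, 3.14, 3.14, 3.14, 3.14, 3.14].

INTERFACE

Orientations are given as a rotation vector (axis times angle).
In Python, from bench import ctrl, imaging, close_job, finder gives the robot as it stands. The module is installed in compiled form; this text tells all that it offers.
- The arm moves only by the shell command python3 -m jog 'ROWS' [FORCE]. ROWS is JSON, a list that holds one entry, the list of rows, each a list of 7 numbers: the shift along the tool's x, y, z in cm, then the turn, a rotation vector about the tool's x, y, z in degrees, then the finger opening in cm, from 0 to 8.7. In form: [[[dx, dy, dz, ax, ay, az, claw], ...]]. A call has 1 to 12 rows; each row shifts and turns the commanded pose from where the row before left it, along the tool's axes as they then stand; what a row does not reach is not made up. A row lasts 1/10 s, in which the tool goes at most 50 mm and 8.59 degrees, less where a joint would pass 70% of its speed; a pose out of reach is approached as far as the arm can. A call is refused whole if a number of a shift passes 5 or a number of a turn 8.59, either way. A call with a gripper value outside its range is refused whole. The fingers move at their own pace and stop on an object; FORCE is the grip in N (left out, the last holds). Time passes only in rows, so rows that do not move let the fingers close. It gives the time, the measured TCP pose, the force and the opening at its end, in the units of the state.
- ctrl.get_state(): the state, without advancing time (a new reading comes with each control period).
- imaging.get_image(name): name is "scene" or "top" or "wrist"; returns a dict with "frame" (420x560x3 uint8, red, green, blue), "intrinsics" (3x3 intrinsics, pixels), "k1" (the pictures are not rectified: a ray, as slopes to the right and down, at radius r is drawn at 1 + k1 r^2 times it, then the intrinsics apply), "pose" (4x4, takes a point from camera to world coordinates). Camera axes: x right, y down, z forward; pixel columns grow to the right and rows downward; lengths in m; the calibration is good to about 2 mm. A picture is of the moment at which its call begins. There is no depth.
- close_job(): hands the job in, once; it reports no verdict.
Trained networks look in the newest picture that a camera, given by its name, has taken for a name from the list of things; names that differ only in an ending like _2 or _b are one class to them, and where a whole thing is asked for, a point or a joint stands for the part that bears it (a point fixed in the world has none). Each returns a list of dicts, best first, with "conf" (0 to 1); they miss things now and then, are a little off and sometimes report something else, mostly with a low value. They report only what shows in the picture. A call takes as long as a camera call. They do not tell look-alikes from the thing itself.
- finder.trace(label, camera): "region" (420x560 bool, what is visible of it) and "point" ([row, column] as shares, 0 to 1, of the picture: columns of its width, rows of its height, amid what is visible of it).
- finder.spot_point(label, camera): "point" ([row, column] as shares, 0 to 1, of the picture: columns of its width, rows of its height: a listed point, or the origin of a listed thing).
The state is a dict: "time": time; "joint_positions": joint angles; "qd": joint speeds; "joint_torque": joint torques, N m; "position": TCP position; "tool_rot": TCP orientation; "ft_force": force on the tool from outside, world axes, zero at the start; "torque": the same for the moment, N m; "grip_width": opening from 0.0 (shut) to 1.0 (fully open).
Only numpy, scipy, OpenCV 4.12 (cv2) and the standard library are available. Lean on these libraries where they do the work, as an engineer would, in place of code of your own. Each camera call takes 0.05 s, during which the arm holds its last target. There are 200 camera calls.

## Working session

There is one attempt and no reset: what is moved stays moved. The work goes in short steps, Python scripts to look and compute and a shell command to move; the robot and the scene stay as the last step left them, time stands still between calls to the robot, and variables do not carry over. Pictures are saved under pics/ and viewed, about 8 in all and at most 12, crops included, and the job is handed in when it is done.

```bash
mkdir -p pics; cat > h.py <<'E'
import numpy as np, cv2
from bench import ctrl, imaging, finder
from scipy.spatial.transform import Rotation as R
def ray(im,u,v):
    K=im["intrinsics"];K=np.array(K);d=np.array([im["k1"],0,0,0,0],float)
    p=cv2.undistortPoints(np.array([[[u,v]]],float),K,d)[0,0]
    T=np.array(im["pose"]);return T[:3,3],T[:3,:3]@np.array([p[0],p[1],1])
def onz(im,u,v,z):
    o,d=ray(im,u,v);return o+d*(z-o[2])/d[2]
def proj(im,P):
    T=np.array(im["pose"]);c=T[:3,:3].T@(np.array(P)-T[:3,3]);s=c[:2]/c[2]
    s=s*(1+im["k1"]*(s@s));K=np.array(im["intrinsics"]);return K[:2,:2]@s+K[:2,2]
def save(im,n): cv2.imwrite("pics/"+n,cv2.cvtColor(im["frame"],cv2.COLOR_RGB2BGR))
np.set_printoptions(precision=4,suppress=True)
E
python3 - <<'E'
from h import *
s=ctrl.get_state();print(s["time"],s["position"],s["tool_rot"],R.from_rotvec(s["tool_rot"]).as_matrix())
Z=dict(ledge=0,ledge_end_left=.05,ledge_end_right=.05,tile_center=.054,disc=.05,stamp=.05)
for c in("top","scene"):
    im=imaging.get_image(c);save(im,c+"1.png");print(c,im["pose"],im["k1"])
    for n,z in Z.items():
        for r in finder.spot_point(n,c)[:3]:
            u=r["point"][1]*560;v=r["point"][0]*420
            print(n,round(r["conf"],2),round(u),round(v),onz(im,u,v,z))
a,b=cv2.imread("pics/top1.png"),cv2.imread("pics/scene1.png")
E
```

```text
0.0 [ 0.1905 -0.6209  0.2435] [-3.105  -0.4658  0.0006] [[ 0.956   0.2935 -0.0006]
 [ 0.2935 -0.956   0.0018]
 [-0.0001 -0.0019 -1.    ]]
top [[-0.013  -0.9814  0.1915  0.328 ]
 [-0.9999  0.0121 -0.0056 -0.0031]
 [ 0.0032 -0.1915 -0.9815  1.4082]
 [ 0.      0.      0.      1.    ]] -0.015170827473017
ledge 0.57 280 233 [ 0.5451 -0.0098  0.    ]
ledge_end_left 0.73 206 225 [0.5652 0.2269 0.05  ]
ledge_end_right 0.65 323 162 [ 0.7702 -0.1533  0.05  ]
ledge_end_right 0.58 356 242 [ 0.5058 -0.2515  0.05  ]
tile_center 0.81 194 186 [0.6926 0.2655 0.054 ]
tile_center 0.66 215 287 [0.3698 0.1919 0.054 ]
disc 0.7 329 244 [ 0.4987 -0.1645  0.05  ]
stamp 0.51 275 234 [0.5328 0.0054 0.05  ]
stamp 0.42 279 233 [ 0.5369 -0.0073  0.05  ]
scene [[ 0.541   0.5766 -0.6122  1.4743]
 [ 0.841  -0.3776  0.3875 -0.5784]
 [-0.0078 -0.7245 -0.6892  1.0827]
 [ 0.      0.      0.      1.    ]] -0.1695269184242236
ledge 0.76 281 220 [ 0.5426 -0.0087  0.    ]
ledge_end_left 0.58 359 177 [0.5602 0.2513 0.05  ]
ledge_end_right 0.73 196 230 [ 0.4947 -0.2463  0.05  ]
tile_center 0.98 330 186 [0.5504 0.1521 0.054 ]
tile_center 0.78 401 215 [0.7533 0.2466 0.054 ]
tile_center 0.66 312 164 [0.4377 0.1668 0.054 ]
disc 0.68 226 219 [ 0.4998 -0.1586  0.05  ]
stamp 0.69 283 205 [0.5408 0.0003 0.05  ]
```

View pics/top1.png

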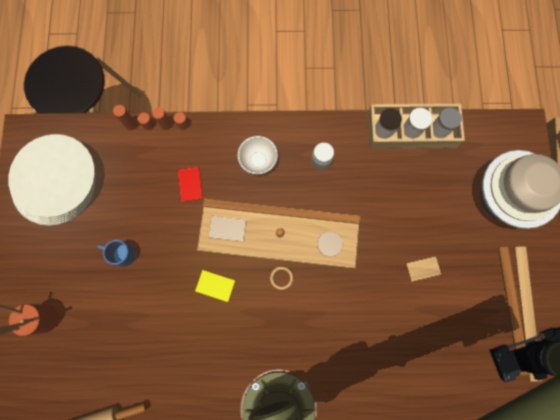

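View pics/scene1.png

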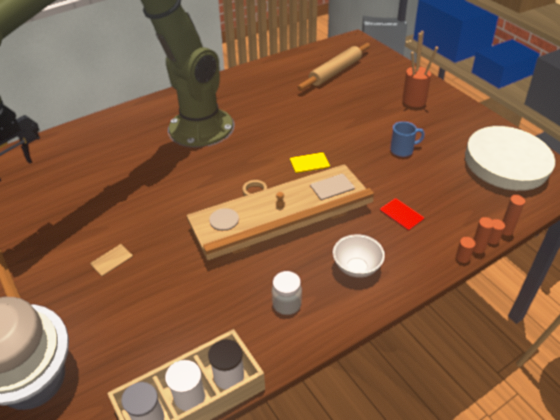

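The tile is the greyish-beige one on the ledge's left half, at (227,229) in the top picture and (332,186) in the scene picture. The red one (190,184) and the yellow one (215,287) lie on the table and are look-alikes. The disc is at (330,244) and the stamp at (279,232). The ledge's yaw is about -7.5°. I'll move over the tile and measure from there.

```bash
python3 -m jog '[[[3.5,0,0,0,0,8.2,2],[3.5,-1,0,0,0,8.2,2],[3.5,-2,0,0,0,8.2,2],[3,-3.5,0,0,0,0,2],[3,-3.5,0,0,0,0,2],[3,-3.5,0,0,0,0,2],[0,-4.8,0,0,0,0,2],[0,-4.8,0,0,0,0,2],[0,-4.8,0,0,0,0,2],[0,-4.8,0,0,0,0,2],[0,-4.8,0,0,0,0,2],[0,-4.8,0,0,0,0,2]]]' 10; python3 -m jog '[[[0,-4.8,0,0,0,0,2],[0,-4.8,0,0,0,0,2],[0,-4.8,0,0,0,0,2],[0,-4.8,0,0,0,0,2],[0,-4.8,0,0,0,0,2],[0,0,0,0,0,0,2],[0,0,0,0,0,0,2]]]'
python3 - <<'E'
from h import *
im=imaging.get_image("wrist");save(im,"w1.png");print(im["pose"],im["k1"],im["intrinsics"])
t=imaging.get_image("top");s=imaging.get_image("scene")
# rectified view from scene at z=.05
for i,n in((s,"sc"),):
    g=np.array([[proj(i,[x,y,.055]) for y in np.arange(.3,-.3,-.001)] for x in np.arange(.68,.40,-.001)],np.float32)
    cv2.imwrite("pics/rect.png",cv2.cvtColor(cv2.remap(i["frame"],g,None,cv2.INTER_CUBIC),cv2.COLOR_RGB2BGR))
a=cv2.imread("pics/w1.png");r=cv2.imread("pics/rect.png");W=np.zeros((280,800,3),np.uint8)
W[:,:600]=r; cv2.imwrite("pics/v.png",W[:,:600])
E
```

```text
time: 1.9
position: [0.4327, -0.1957, 0.2448]
tool_rot: [3.134, -0.207, 0.001]
ft_force: [1.0, 0.5, -0.1]
grip_width: 0.23
time: 2.6
position: [0.4642, 0.0413, 0.2447]
tool_rot: [3.134, -0.201, 0.001]
ft_force: [-0.5, -0.4, 0.2]
grip_width: 0.228
[[-0.1279 -0.9488 -0.2887  0.5438]
 [-0.9918  0.1225  0.0369  0.03  ]
 [ 0.0003  0.2911 -0.9567  0.3849]
 [ 0.      0.      0.      1.    ]] -0.016676926349545738 [[345.7351   0.     274.4471]
 [  0.     345.7351 203.4714]
 [  0.       0.       1.    ]]
```

View pics/w1.png

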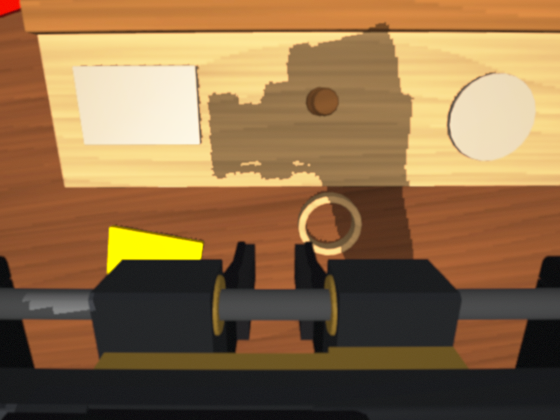

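The wrist picture shows the tile's corners at about (74,66), (197,65), (201,144) and (84,144). The ledge's left end runs from (38,34) to (66,187), the stamp is at (322,101) and the disc at (491,116).

```bash
cat >> h.py <<'E'
def measure(im):
    "tile corners (top face) by colour near brightest low-saturation blob on ledge"
    f=im["frame"];hsv=cv2.cvtColor(f,cv2.COLOR_RGB2HSV)
    m=((hsv[...,1]<70)&(hsv[...,2]>130)).astype(np.uint8);m[235:]=0
    m=cv2.morphologyEx(m,cv2.MORPH_OPEN,np.ones((3,3)))
    cs,_=cv2.findContours(m,cv2.RETR_EXTERNAL,cv2.CHAIN_APPROX_NONE);out=[]
    for c in sorted(cs,key=cv2.contourArea)[::-1][:3]:
        if cv2.contourArea(c)<800: continue
        P=np.array([onz(im,u,v,.058)[:2] for u,v in c[:,0]+0.0],np.float32)*1000
        out.append(cv2.minAreaRect(P))
    return out
E
python3 - <<'E'
from h import *
im=imaging.get_image("wrist")
for r in measure(im): print(r)
L=[onz(im,u,v,.05)[:2] for u,v in((38,34),(560,32),(66,187),(560,185))]
print("ledge pts",*L); print("width",np.linalg.norm(L[0]-L[2]))
d=L[1]-L[0];print("yaw rail",np.degrees(np.arctan2(d[0],-d[1])),"front",np.degrees(np.arctan2(*((L[3]-L[2])*[1,-1]))))
d=L[0]-L[2];print("yaw end",np.degrees(np.arctan2(d[1],d[0])))
for n in("ledge_end_left","tile_center","stamp","disc"):
    for r in finder.spot_point(n,"wrist")[:2]:
        u,v=r["point"][1]*560,r["point"][0]*420;print(n,round(r["conf"],2),u,v,onz(im,u,v,.05))
print(ctrl.get_state()["position"],R.from_rotvec(ctrl.get_state()["tool_rot"]).as_matrix())
E
```

```text
((553.470458984375, 154.48788452148438), (109.78620910644531, 69.02845001220703), 82.76202392578125)
((501.4559631347656, -167.30517578125), (78.72986602783203, 76.45369720458984), 82.76439666748047)
ledge pts [0.627  0.2277] [ 0.567  -0.2332] [0.4878 0.2453] [ 0.4235 -0.2472]
width 0.14030584790805442
yaw rail -7.416642533988209 front -7.436616098045021
yaw end -7.202905113507589
ledge_end_left 0.96 49.112 100.086 [0.5709 0.2356 0.05  ]
tile_center 0.63 136.584 106.596 [0.5538 0.1555 0.05  ]
tile_center 0.62 149.52 263.59200000000004 [0.3938 0.182  0.05  ]
stamp 0.89 316.792 101.808 [ 0.5353 -0.0118  0.05  ]
disc 0.97 484.17600000000004 119.69999999999999 [ 0.4984 -0.1678  0.05  ]
[0.4642 0.0394 0.2445] [[ 0.9911 -0.1328 -0.0001]
 [-0.1328 -0.9911 -0.0001]
 [-0.0001  0.0001 -1.    ]]
```

The sizes match: the tile measures 109.8 × 69 mm and the ledge is 140.3 mm wide. In the ledge frame (yaw -7.4°, origin 0.540,-0.013) the tile is at (-8, 168), aligned with the ledge, so it must go to (20, 230). First I'll push its long side against the rail with two fingertips.

```bash
cat >> h.py <<'E'
O=np.array([.5401,-.0133]);ex=np.array([.9917,-.1288]);ey=np.array([.1288,.9917])
def led(p): d=np.array(p[:2])-O;return np.array([d@ex,d@ey])*1000
E
python3 -m jog '[[[0.5,-4.2,0,0,0,-0.2,6],[0.6,-4.2,0,0,0,0,6],[0.6,-4.15,0,0,0,0,6],[0,0,4.5,0,0,0,6],[0,0,4.5,0,0,0,6],[0,0,3,0,0,0,6],[0,0,2,0,0,0,6],[0,0,1.5,0,0,0,6],[0,0,1,0,0,0,6],[0,0,0,0,0,0,6],[0,0,0,0,0,0,6]]]' 10
python3 - <<'E'
from h import *
s=ctrl.get_state();print(s["position"],led(s["position"]),s["ft_force"],s["grip_width"]*87)
im=imaging.get_image("wrist");save(im,"w2.png")
E
```

```text
time: 4.1
position: [0.4979, 0.1627, 0.0803]
tool_rot: [-3.135, 0.201, -0.002]
ft_force: [-0.0, 0.4, 0.3]
grip_width: 0.687
[0.4979 0.1627 0.0803] [-64.4805 169.1005] [-0.0112  0.359   0.2972] 59.774395884739015
```

View pics/w2.png

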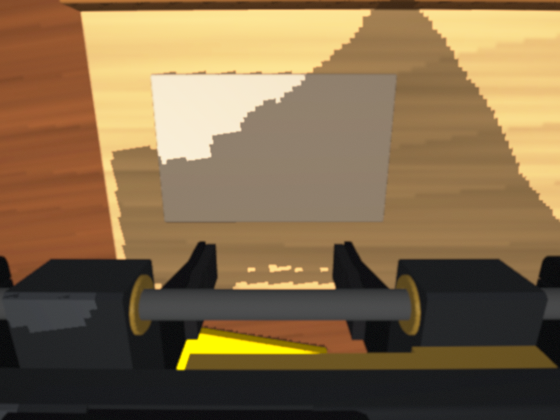

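The fingers straddle the tile's front side at pixel row 222, centred on it, with the tips still above the tile's top. I'll lower them and push.

```bash
python3 -m jog '[[[0,0,0.3,0,0,0,6],[0,0,0.25,0,0,0,6],[0.6,0,0,0,0,0,6],[0.6,0,0,0,0,0,6],[0.5,0,0,0,0,0,6],[0.5,0,0,0,0,0,6],[0.5,0,0,0,0,0,6],[0.4,0,0,0,0,0,6],[0.3,0,0,0,0,0,6],[0.2,0,0,0,0,0,6],[0,0,0,0,0,0,6]]]'
python3 -m jog '[[[0.1,0,0,0,0,0,6],[0.1,0,0,0,0,0,6],[0,0,0,0,0,0,6]]]'
python3 - <<'E'
from h import *
s=ctrl.get_state();print(s["position"],led(s["position"]),s["ft_force"])
im=imaging.get_image("wrist");save(im,"w3.png")
E
```

```text
time: 5.25
position: [0.5334, 0.1579, 0.074]
tool_rot: [-3.135, 0.201, -0.001]
ft_force: [-0.2, -1.1, -0.1]
grip_width: 0.691
time: 5.55
position: [0.5343, 0.1577, 0.0739]
tool_rot: [3.135, -0.201, -0.002]
ft_force: [-4.1, -0.4, 3.4]
grip_width: 0.691
[0.5343 0.1577 0.0739] [-27.7934 168.8331] [-4.0979 -0.3539  3.4399]
```

View pics/w3.png

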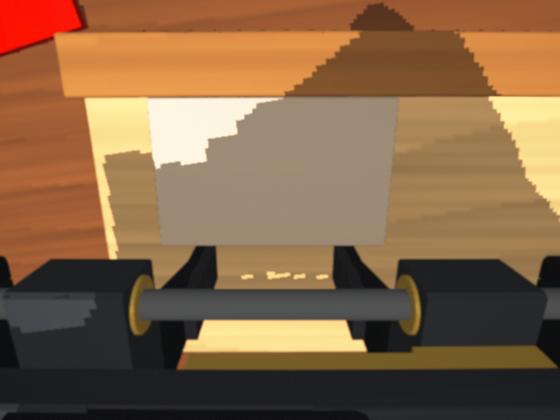

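The tile's rear edge (row 97) now meets the rail base, and a 4 N contact force confirms it. Next I'll retreat, lift, close the fingers and go behind the tile's right end.

```bash
python3 -m jog '[[[-0.8,0,-0.1,0,0,0,6],[-0.8,0,0,0,0,0,6],[0,0,-2,0,0,0,6],[0,0,-3,0,0,0,0],[1.5,2.5,0,0,0,0,0],[1.5,2.5,0,0,0,0,0],[1.6,2.4,0,0,0,0,0],[1.5,1,0,0,0,0,0],[0,0,2,0,0,0,0],[0,0,1.5,0,0,0,0],[0,0,0.7,0,0,0,0],[0,0,0,0,0,0,0]]]'
python3 - <<'E'
from h import *
s=ctrl.get_state();print(s["position"],led(s["position"]),s["ft_force"],s["grip_width"]*87)
im=imaging.get_image("wrist");save(im,"w4.png")
E
```

```text
time: 6.8
position: [0.5675, 0.0695, 0.0816]
tool_rot: [-3.135, 0.198, 0.004]
ft_force: [-0.5, -0.9, 0.2]
grip_width: 0.022
[0.5675 0.0695 0.0816] [16.5252 85.6729] [-0.5194 -0.8753  0.2023] 1.8857813294961954
```

View pics/w4.png

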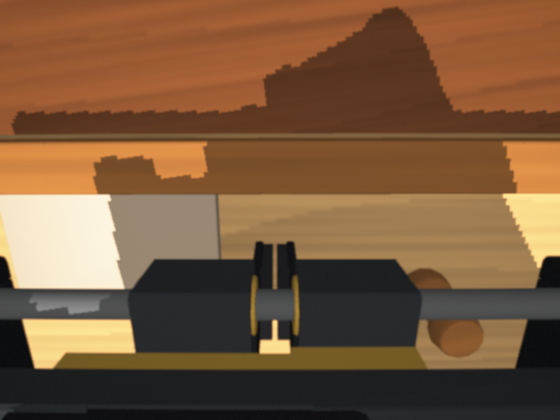

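The closed fingertips are at columns 257–293, the tile's right end at column 218, and the stamp is clear at (445,310). I'll lower and push along the ledge, stopping short of the goal to measure.

```bash
python3 -m jog '[[[0,0,0.4,0,0,0,0],[0,0,0.2,0,0,0,0],[0,-0.6,0,0,0,0,0],[0,-0.6,0,0,0,0,0],[0,-0.6,0,0,0,0,0],[0,-0.6,0,0,0,0,0],[0,-0.6,0,0,0,0,0],[0,-0.6,0,0,0,0,0],[0,-0.6,0,0,0,0,0],[0,-0.6,0,0,0,0,0],[0,-0.4,0,0,0,0,0],[0,-0.2,0,0,0,0,0]]]'
python3 -m jog '[[[0,0,0,0,0,0,0],[0,0,0,0,0,0,0]]]'
python3 - <<'E'
from h import *
s=ctrl.get_state();print(s["position"],led(s["position"]),s["ft_force"],s["grip_width"]*87)
im=imaging.get_image("wrist");save(im,"w5.png")
E
```

```text
time: 8.05
position: [0.5757, 0.1228, 0.077]
tool_rot: [-3.135, 0.2, -0.0]
ft_force: [-0.4, -2.4, 1.1]
grip_width: 0.009
time: 8.25
position: [0.5755, 0.1228, 0.0768]
tool_rot: [-3.134, 0.2, 0.0]
ft_force: [-0.5, -0.3, 0.3]
grip_width: 0.005
[0.5755 0.1228 0.0768] [ 17.6125 139.5787] [-0.5394 -0.2525  0.2946] 0.44880379195529657
```

View pics/w5.png

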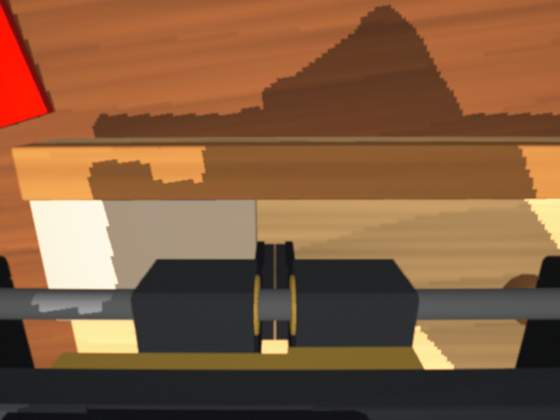

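The tile's near end is at column 256, touching the finger. Its far end is at (31,200), still flush to the rail, with the rail end at about (22,198).

```bash
python3 - <<'E'
from h import *
im=imaging.get_image("wrist")
for u,v in((256,201),(256,238),(31,201)): print("tile",led(onz(im,u,v,.058)))
print("rail end base/top",led(onz(im,22,199,.05)),led(onz(im,13,148,.066)))
print(led(ctrl.get_state()["position"]))
E
```

```text
tile [ 50.7964 147.3505]
tile [ 31.6591 147.6232]
tile [ 50.6134 256.3231]
rail end base/top [ 49.276  266.6983] [ 77.3108 253.4849]
[ 17.5946 139.3315]
```

The overhang now is somewhere between 2 and 7 mm because the rail hides the corner in this view. I'll push 22 mm more, then retreat up and measure properly.

```bash
python3 -m jog '[[[0,-0.4,0,0,0,0,0],[0,-0.5,0,0,0,0,0],[0,-0.5,0,0,0,0,0],[0,-0.5,0,0,0,0,0],[0,-0.3,0,0,0,0,0],[0,0,0,0,0,0,0]]]'
python3 -m jog '[[[0,0.8,0,0,0,0,0],[0,1,-1,0,0,0,0],[-2,0,-4,0,0,0,0],[-3,0,-3,0,0,0,0],[-3,0,-3,0,0,0,0],[-2,0,-2,0,0,0,0],[0,0,0,0,0,0,0],[0,0,0,0,0,0,0]]]'
python3 - <<'E'
from h import *
s=ctrl.get_state();print(s["position"],led(s["position"]),s["ft_force"])
im=imaging.get_image("wrist");save(im,"w6.png")
for r in measure(im): print(r,led(np.array(r[0])/1000))
E
```

```text
time: 8.95
position: [0.5786, 0.1451, 0.0771]
tool_rot: [-3.135, 0.199, -0.0]
ft_force: [0.2, -0.1, 0.0]
grip_width: 0.013
time: 9.75
position: [0.4777, 0.1377, 0.2078]
tool_rot: [3.134, -0.203, 0.004]
ft_force: [0.5, -0.6, -1.3]
grip_width: 0.003
[0.4777 0.1377 0.2078] [-81.2889 141.7268] [ 0.4975 -0.5749 -1.3147]
((587.0110473632812, 207.58164978027344), (109.29776000976562, 69.20410919189453), 82.4936752319336) [ 18.0721 225.0905]
```

View pics/w6.png

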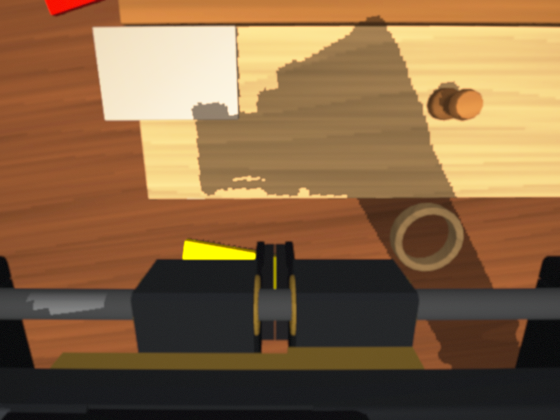

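The tile overhangs the left end: its far edge runs (94,28)–(105,120) and the ledge's end edge (141,121)–(149,198). I'll measure the overhang within this one picture.

```bash
cat >> h.py <<'E'
def edge(im,rows,c0,c1,z):
    "strongest horizontal gradient per row, as ledge coords"
    g=cv2.GaussianBlur(im["frame"],(0,0),1).astype(float).sum(2);P=[]
    for v in rows:
        d=np.abs(np.gradient(g[v]));k=c0(v)+np.argmax(d[c0(v):c1(v)])
        a,b,c=d[k-1],d[k],d[k+1];P.append(led(onz(im,k+.5*(a-c)/(a-2*b+c),v,z)))
    return np.array(P)
E
python3 - <<'E'
from h import *
im=imaging.get_image("wrist")
E=edge(im,range(130,192,3),lambda v:int(141+(v-121)*.1)-8,lambda v:int(141+(v-121)*.1)+9,.05)
T=edge(im,range(34,116,4),lambda v:int(94+(v-28)*.12)-8,lambda v:int(94+(v-28)*.12)+9,.058)
N=edge(im,list(range(40,95,4)),lambda v:229,lambda v:246,.058)
for n,P in(("end",E),("far",T),("near",N)): print(n,np.median(P,0),P[:,1].std(),np.polyfit(P[:,0],P[:,1],1))
g=cv2.cvtColor(im["frame"],cv2.COLOR_RGB2HSV)
rb=[(u,v) for u,v in((130,26),(230,26),(540,27),(160,198),(430,197))]
for u,v in rb: print(led(onz(im,u,v,.05)))
E
```

```text
end [-51.9    254.5191] 0.09503174143467773 [  0.0055 254.8029]
far [ 17.9608 280.2783] 0.05333394426410247 [  0.0017 280.2435]
near [ 23.3893 171.0016] 0.14330891531275755 [  0.0064 170.8859]
[ 53.7206 253.3514]
[ 53.3435 175.0882]
[ 53.772  -68.7658]
[-86.1892 242.9645]
[-85.4072   1.072 ]
```

The overhang is about 26 mm (far edge 280.3 to 281.0, end 254.7), flush to the rail within 1 mm and parallel to it. It needs about 9 mm more, so the tool should stop at ledge y ≈ 171.2.

```bash
python3 -m jog '[[[4,-0.2,1,0,0,0,0],[4,-0.2,1,0,0,0,0],[1.9,-0.1,3,0,0,0,0],[0,0,4,0,0,0,0],[0,0,2.5,0,0,0,0],[0,0,1.0,0,0,0,0],[0,0,0.5,0,0,0,0],[0,0,0,0,0,0,0],[0,0,0,0,0,0,0]]]'
python3 - <<'E'
from h import *
s=ctrl.get_state();print(s["position"],led(s["position"]),s["ft_force"])
E
```

```text
time: 10.75
position: [0.5769, 0.1315, 0.0783]
tool_rot: [-3.135, 0.201, -0.003]
ft_force: [1.6, -0.0, 0.3]
grip_width: 0.007
[0.5769 0.1315 0.0783] [ 17.8514 148.3505] [ 1.6288 -0.028   0.321 ]
```

```bash
python3 -m jog '[[[0,0,0.15,0,0,0,0],[0,-0.5,0,0,0,0,0],[0,-0.5,0,0,0,0,0],[0,-0.5,0,0,0,0,0],[0,-0.4,0,0,0,0,0],[0,-0.3,0,0,0,0,0],[0,-0.1,0,0,0,0,0],[0,0,0,0,0,0,0],[0,0,0,0,0,0,0]]]'
python3 - <<'E'
from h import *
s=ctrl.get_state();print(s["position"],led(s["position"]),s["ft_force"])
E
python3 -m jog '[[[0,0.8,0,0,0,0,0],[0,1,-1,0,0,0,0],[-2,0,-4,0,0,0,0],[-3,0,-3,0,0,0,0],[-3,0,-3,0,0,0,0],[-2,0,-2,0,0,0,0],[0,0,0,0,0,0,0],[0,0,0,0,0,0,0]]]'
python3 - <<'E'
from h import *
im=imaging.get_image("wrist");save(im,"w7.png")
for r in measure(im): print(r,led(np.array(r[0])/1000))
E
```

```text
time: 11.65
position: [0.5789, 0.1541, 0.0754]
tool_rot: [-3.135, 0.201, -0.0]
ft_force: [1.1, -1.1, 0.4]
grip_width: 0.003
[0.5789 0.1541 0.0754] [ 16.9184 171.0338] [ 1.056  -1.0789  0.3816]
time: 12.45
position: [0.4779, 0.1481, 0.2062]
tool_rot: [3.134, -0.202, 0.004]
ft_force: [0.7, -0.1, 0.0]
grip_width: 0.007
((588.2490234375, 216.13803100585938), (109.18868255615234, 68.6839828491211), 82.45933532714844) [ 18.1978 233.7353]
```

View pics/w7.png

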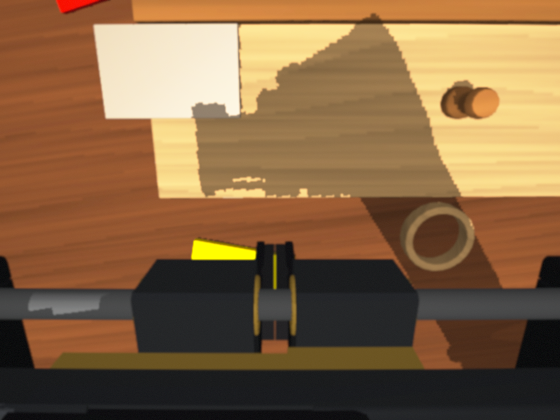

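The tile now sticks out further: its far edge runs (94,25)–(106,118) and the ledge end (152,121)–(160,197). I'll measure the overhang, and the gap at the rail.

```bash
python3 - <<'E'
from h import *
im=imaging.get_image("wrist")
E=edge(im,range(130,192,3),lambda v:int(152+(v-121)*.1)-8,lambda v:int(152+(v-121)*.1)+9,.05)
T=edge(im,range(32,113,4),lambda v:int(94+(v-25)*.125)-8,lambda v:int(94+(v-25)*.125)+9,.058)
N=edge(im,list(range(40,95,4)),lambda v:231,lambda v:248,.058)
for n,P in(("end",E),("far",T),("near",N)): print(n,np.median(P,0),P[:,1].std(),np.polyfit(P[:,0],P[:,1],1))
c=im["frame"][0:130,80:280]; cv2.imwrite("pics/c7.png",cv2.cvtColor(cv2.resize(c,None,fx=4,fy=4,interpolation=cv2.INTER_CUBIC),cv2.COLOR_RGB2BGR))
E
```

```text
end [-52.8626 254.5317] 0.10511780381544576 [  0.0053 254.8006]
far [ 18.093  288.9525] 0.04407765939518071 [  0.0008 288.9284]
near [ 22.0546 179.6943] 0.1136167681347252 [  0.0007 179.681 ]
```

View pics/c7.png

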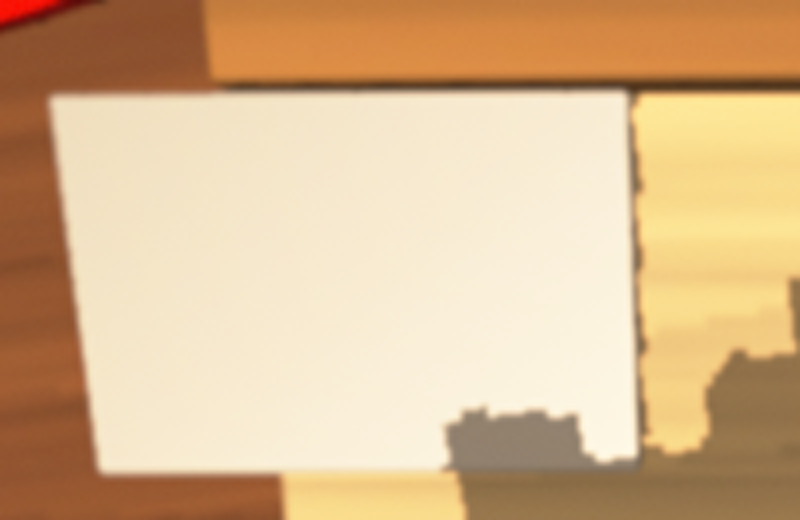

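The overhang is 34.3 to 35 mm and the tile is parallel to the rail, but a gap of under 1 mm there can't be excluded. I'll finish with a gentle two-finger push on the long side to seat it.

```bash
python3 -m jog '[[[1,-3.8,1,0,0,0,4],[1,-3.8,1,0,0,0,4],[1.7,0,3,0,0,0,4],[0,0,4,0,0,0,4],[0,0,2.5,0,0,0,4],[0,0,1,0,0,0,4],[0,0,0.45,0,0,0,4],[0,0,0,0,0,0,4],[0,0,0,0,0,0,4]]]'
python3 - <<'E'
from h import *
s=ctrl.get_state();print(s["position"],led(s["position"]),s["ft_force"],s["grip_width"]*87)
E
```

```text
time: 13.45
position: [0.5248, 0.22, 0.0773]
tool_rot: [-3.134, 0.201, -0.003]
ft_force: [-0.7, 1.0, -0.4]
grip_width: 0.457
[0.5248 0.22   0.0773] [-45.2555 229.3813] [-0.6953  1.0307 -0.4184] 39.79494855399192
```

```bash
python3 -m jog '[[[0.4,0,0.1,0,0,0,4],[0.4,0,0,0,0,0,4],[0.4,0,0,0,0,0,4],[0.2,0,0,0,0,0,4],[0.1,0,0,0,0,0,4],[0.1,0,0,0,0,0,4],[0.1,0,0,0,0,0,4],[0,0,0,0,0,0,4]]]'; python3 -m jog '[[[0.1,0,0,0,0,0,4],[0,0,0,0,0,0,4]]]'
python3 -c "
from h import *
s=ctrl.get_state();print(led(s['position']),s['position'][2],s['ft_force'])"
```

```text
time: 14.25
position: [0.5406, 0.2174, 0.075]
tool_rot: [3.135, -0.201, -0.0]
ft_force: [0.2, 0.6, 0.7]
grip_width: 0.459
time: 14.45
position: [0.5416, 0.2173, 0.075]
tool_rot: [3.135, -0.201, -0.0]
ft_force: [-0.3, 0.8, -0.5]
grip_width: 0.459
[-28.2309 228.8955] 0.07497892324217156 [-0.2748  0.7681 -0.4609]
```

```bash
python3 -m jog '[[[0.08,0,0,0,0,0,4],[0,0,0,0,0,0,4]]]';python3 -m jog '[[[0.08,0,0,0,0,0,4],[0,0,0,0,0,0,4]]]'
```

```text
time: 14.65
position: [0.5417, 0.2173, 0.0749]
tool_rot: [3.135, -0.201, -0.002]
ft_force: [-1.5, -0.7, 0.4]
grip_width: 0.461
time: 14.85
position: [0.5419, 0.2173, 0.0749]
tool_rot: [3.134, -0.2, -0.004]
ft_force: [-4.0, -0.7, 3.6]
grip_width: 0.461
```

A 4 N contact at tool x ≈ -27.9, the same as the first time, means the tile is seated on the rail. I'll retreat and do a final check.

```bash
python3 -m jog '[[[-0.6,0,0,0,0,0,4],[-1,0,-0.2,0,0,0,4],[-1,0,-3,0,0,0,4],[-1,2,-4,0,0,0,4],[-1,3,-3,0,0,0,4],[-1,2.5,-3,0,0,0,4],[0,0,0,0,0,0,4],[0,0,0,0,0,0,4],[0,0,0,0,0,0,4]]]'
python3 - <<'E'
from h import *
im=imaging.get_image("wrist");save(im,"w8.png");t=imaging.get_image("top");save(t,"top8.png")
for r in measure(im): print(r,led(np.array(r[0])/1000))
for n in("disc","stamp"):
    r=finder.spot_point(n,"top");print(n,[(round(x["conf"],2),onz(t,x["point"][1]*560,x["point"][0]*420,.05)) for x in r[:1]])
cv2.imwrite("pics/v8.png",np.hstack([cv2.imread("pics/w8.png")[:,:500],cv2.imread("pics/top8.png")[100:380,100:400].repeat(1,0) if 0 else cv2.resize(cv2.imread("pics/top8.png")[130:340,170:390],(300,420))[:,:300]]))
E
```

```text
time: 15.75
position: [0.4776, 0.1505, 0.2062]
tool_rot: [3.135, -0.2, -0.001]
ft_force: [-0.0, 0.5, -0.4]
grip_width: 0.459
((588.4180297851562, 216.09494018554688), (109.28002166748047, 68.42017364501953), 82.57429504394531) [ 18.3709 233.7143]
disc [(0.68, array([ 0.4987, -0.1687,  0.05  ]))]
stamp [(0.5, array([ 0.5456, -0.0188,  0.05  ]))]
```

View pics/v8.png

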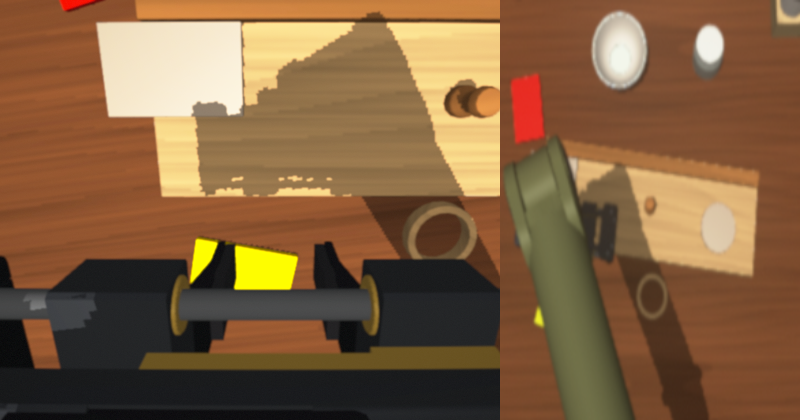

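The tile is in place (far edge at column 97–108), its rear edge meets the rail, the stamp, disc and ring stand as before, and the robot is clear.

```bash
python3 -c "
from bench import close_job; print(close_job())"
```

```text
the job is handed in; nothing more can be done
None
```

The tile now sticks out past the left end of the ledge by about 34–35 mm, with its long side against the back rail. I handed the job in at about 16 s of the 43 s allowed; no verdict was reported.

**What I did:** I pushed the tile's long side to the rail with two fingertips, then slid it out in three pushes on its inner end with the fingers closed. A gentle two-finger push then seated it against the rail again, and I lifted the robot clear.

**Last checks:**
- **Overhang:** measured against the ledge end in the same picture, 34.3 mm from the far edge and about 35 mm from the near edge plus the tile's length. That was before the seating push, which moved the tile along the ledge by less than 0.1 mm.
- **Rail:** the tile is parallel to the ledge to within 0.1°. The seating push met about 4 N at the same tool position as the first flush contact, to about 0.1 mm.
- **Other things:** the pictures show the disc, stamp and ring in place. The finder's top-camera stamp position differed by about 3 cm from its first reading, at only 0.5 confidence. I put that down to the finder, since the stamp was never touched and stands in place in the pictures.

**Disagreements:**
- My ledge model, set from one early picture, put the left end about 4.5 mm off from the later close-up views, so I used only same-picture measurements for the overhang.
- The pictures alone could not rule out a gap of under 1 mm at the rail. The contact force is the evidence for flush.

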